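# Feel out the softest shock mount and flip down its reject tag

## Task

Three spring shock mounts stand in the nests of the inspection plate, and the one with the softest spring is to be rejected. With the closed fingertips press each pad in turn down to its stop, working along the row from the robot's left to its right, and let each spring back up; then push the flip tag in front of the softest mount down flat. Leave the other two tags standing, and do not pick up or shift the mounts, the two spares in the plastic carrier or anything else on the bench.

Things in the scene. Friction and masses are not known exactly. Their poses are not given: they have to be found in the camera images.
- plate: aluminium inspection plate, 166 x 350 x 14 mm, fixed to the bench; origin: centre of its underside, on the bench; x axis points away from the robot across the plate, y along the row of nests to the robot's left, z up; it stands within 0.35 rad of square to the robot
- nest_left (a point): centre of the leftmost (+y) nest of the plate, a round recess 57.5 mm wide and 4 mm deep, at the level of the plate's top (14 mm above the bench), 32 mm beyond the plate's centre line; nests are 105 mm apart; axes as the plate's. One spring mount stands in each nest
- tag_left (a joint): angle of the flip tag in front of the leftmost (+y) nest, rad above flat: 0 = flat, pointing to the robot; 0.75 to 1.05 = standing up, as found. Steel flap 41 mm wide, 49 mm long, 3 mm thick. Hinge line across the plate, 42 mm from the nest's centre on the robot's side, 18 mm above the bench. Stiff hinge: near the free edge it goes down with 1 to 2 N, and stays where it is left
- tag_left_edge (a point): middle of the free edge of the flip tag of the leftmost (+y) nest, 46 mm from its hinge (18 mm above the bench when flat, about 50 to 58 mm when up, leaning towards the robot); it turns with the tag
- nest_mid (a point): centre of the middle nest of the plate, a round recess 57.5 mm wide and 4 mm deep, at the level of the plate's top (14 mm above the bench), 32 mm beyond the plate's centre line; nests are 105 mm apart; axes as the plate's. One spring mount stands in each nest
- tag_mid (a joint): angle of the flip tag in front of the middle nest, rad above flat: 0 = flat, pointing to the robot; 0.75 to 1.05 = standing up, as found. Steel flap 41 mm wide, 49 mm long, 3 mm thick. Hinge line across the plate, 42 mm from the nest's centre on the robot's side, 18 mm above the bench. Stiff hinge: near the free edge it goes down with 1 to 2 N, and stays where it is left
- tag_mid_edge (a point): middle of the free edge of the flip tag of the middle nest, 46 mm from its hinge (18 mm above the bench when flat, about 50 to 58 mm when up, leaning towards the robot); it turns with the tag
- nest_right (a point): centre of the rightmost (-y) nest of the plate, a round recess 57.5 mm wide and 4 mm deep, at the level of the plate's top (14 mm above the bench), 32 mm beyond the plate's centre line; nests are 105 mm apart; axes as the plate's. One spring mount stands in each nest
- tag_right (a joint): angle of the flip tag in front of the rightmost (-y) nest, rad above flat: 0 = flat, pointing to the robot; 0.75 to 1.05 = standing up, as found. Steel flap 41 mm wide, 49 mm long, 3 mm thick. Hinge line across the plate, 42 mm from the nest's centre on the robot's side, 18 mm above the bench. Stiff hinge: near the free edge it goes down with 1 to 2 N, and stays where it is left
- tag_right_edge (a point): middle of the free edge of the flip tag of the rightmost (-y) nest, 46 mm from its hinge (18 mm above the bench when flat, about 50 to 58 mm when up, leaning towards the robot); it turns with the tag
- mount_a: One of five look-alike spring mounts; three stand in the plate's nests, two are spares in the carrier, and which is where differs from run to run. Loose, 190 g: steel foot 56 mm wide, coil spring, round pad 46 mm wide on top, its rubber face 44 mm above the foot's underside (54 mm above the bench in a nest). Origin: centre of the foot's underside, z up
- pad_a (a joint): how far the pad of mount_a is pressed down, m: 0 = up, 0.010 = at its stop. The force grows evenly with depth and the pad springs back. At full stroke the springs take between 4 and 20 N, each at least 1.45 times the next softer one; at the first touch they take a fifth of that
- mount_b: One of five look-alike spring mounts; three stand in the plate's nests, two are spares in the carrier, and which is where differs from run to run. Loose, 190 g: steel foot 56 mm wide, coil spring, round pad 46 mm wide on top, its rubber face 44 mm above the foot's underside (54 mm above the bench in a nest). Origin: centre of the foot's underside, z up
- pad_b (a joint): how far the pad of mount_b is pressed down, m: 0 = up, 0.010 = at its stop. The force grows evenly with depth and the pad springs back. At full stroke the springs take between 4 and 20 N, each at least 1.45 times the next softer one; at the first touch they take a fifth of that
- mount_c: One of five look-alike spring mounts; three stand in the plate's nests, two are spares in the carrier, and which is where differs from run to run. Loose, 190 g: steel foot 56 mm wide, coil spring, round pad 46 mm wide on top, its rubber face 44 mm above the foot's underside (54 mm above the bench in a nest). Origin: centre of the foot's underside, z up
- pad_c (a joint): how far the pad of mount_c is pressed down, m: 0 = up, 0.010 = at its stop. The force grows evenly with depth and the pad springs back. At full stroke the springs take between 4 and 20 N, each at least 1.45 times the next softer one; at the first touch they take a fifth of that
- mount_d: One of five look-alike spring mounts; three stand in the plate's nests, two are spares in the carrier, and which is where differs from run to run. Loose, 190 g: steel foot 56 mm wide, coil spring, round pad 46 mm wide on top, its rubber face 44 mm above the foot's underside (54 mm above the bench in a nest). Origin: centre of the foot's underside, z up
- pad_d (a joint): how far the pad of mount_d is pressed down, m: 0 = up, 0.010 = at its stop. The force grows evenly with depth and the pad springs back. At full stroke the springs take between 4 and 20 N, each at least 1.45 times the next softer one; at the first touch they take a fifth of that
- mount_e: One of five look-alike spring mounts; three stand in the plate's nests, two are spares in the carrier, and which is where differs from run to run. Loose, 190 g: steel foot 56 mm wide, coil spring, round pad 46 mm wide on top, its rubber face 44 mm above the foot's underside (54 mm above the bench in a nest). Origin: centre of the foot's underside, z up
- pad_e (a joint): how far the pad of mount_e is pressed down, m: 0 = up, 0.010 = at its stop. The force grows evenly with depth and the pad springs back. At full stroke the springs take between 4 and 20 N, each at least 1.45 times the next softer one; at the first touch they take a fifth of that
- carrier: grey plastic carrier block, 180 x 86 x 14 mm, fixed, with two nests like the plate's, 45 mm either side of its centre along its x, and no tags; holds the two spare mounts, which are not part of the job. Origin: centre of its underside
- enclosure: loose grey instrument box, 125 x 80 x 57 mm, 0.45 kg, a bystander; origin: centre of its underside
- driver: loose screwdriver lying on the bench, 190 mm long, a bystander; origin near its middle, handle towards its -x
- roll: loose roll of label tape lying flat, 64 mm wide, 25 mm high, a bystander; origin: centre of its underside

How it is judged:
On the way, in this order (a step that is already met when the one before it is completed fails the run):
1. the pad of the mount in the leftmost (+y) nest is pressed at least 7 mm of its 10 mm stroke (((horizontal distance between mount_b and nest_left below 0.02 m and value of joint pad_b above 0.007 m) or (horizontal distance between mount_d and nest_left below 0.02 m and value of joint pad_d above 0.007 m) or (horizontal distance between mount_a and nest_left below 0.02 m and value of joint pad_a above 0.007 m) or (horizontal distance between mount_e and nest_left below 0.02 m and value of joint pad_e above 0.007 m) or (horizontal distance between mount_c and nest_left below 0.02 m and value of joint pad_c above 0.007 m))), for 0.05 s.
2. the pad of the mount in the middle nest is pressed at least 7 mm of its 10 mm stroke (((horizontal distance between mount_b and nest_mid below 0.02 m and value of joint pad_b above 0.007 m) or (horizontal distance between mount_d and nest_mid below 0.02 m and value of joint pad_d above 0.007 m) or (horizontal distance between mount_a and nest_mid below 0.02 m and value of joint pad_a above 0.007 m) or (horizontal distance between mount_e and nest_mid below 0.02 m and value of joint pad_e above 0.007 m) or (horizontal distance between mount_c and nest_mid below 0.02 m and value of joint pad_c above 0.007 m))), for 0.05 s.
3. the pad of the mount in the rightmost (-y) nest is pressed at least 7 mm of its 10 mm stroke (((horizontal distance between mount_b and nest_right below 0.02 m and value of joint pad_b above 0.007 m) or (horizontal distance between mount_d and nest_right below 0.02 m and value of joint pad_d above 0.007 m) or (horizontal distance between mount_a and nest_right below 0.02 m and value of joint pad_a above 0.007 m) or (horizontal distance between mount_e and nest_right below 0.02 m and value of joint pad_e above 0.007 m) or (horizontal distance between mount_c and nest_right below 0.02 m and value of joint pad_c above 0.007 m))), for 0.05 s.
4. the pads are up again and the flip tag of the softest of the three mounts is pushed down, the other two still up ((((horizontal distance between mount_b and nest_left below 0.02 m or (horizontal distance between mount_d and nest_left below 0.02 m and horizontal distance between mount_b and nest_mid above 0.14 m) or (horizontal distance between mount_a and nest_left below 0.02 m and horizontal distance between each of mount_b, mount_d and nest_mid above 0.14 m)) and value of joint tag_left below 0.15 rad and value of joint each of tag_mid, tag_right above 0.45 rad) or ((horizontal distance between mount_b and nest_mid below 0.02 m or (horizontal distance between mount_d and nest_mid below 0.02 m and horizontal distance between mount_b and nest_mid above 0.14 m) or (horizontal distance between mount_a and nest_mid below 0.02 m and horizontal distance between each of mount_b, mount_d and nest_mid above 0.14 m)) and value of joint tag_mid below 0.15 rad and value of joint each of tag_left, tag_right above 0.45 rad) or ((horizontal distance between mount_b and nest_right below 0.02 m or (horizontal distance between mount_d and nest_right below 0.02 m and horizontal distance between mount_b and nest_mid above 0.14 m) or (horizontal distance between mount_a and nest_right below 0.02 m and horizontal distance between each of mount_b, mount_d and nest_mid above 0.14 m)) and value of joint tag_right below 0.15 rad and value of joint each of tag_left, tag_mid above 0.45 rad)) and value of joint each of pad_a, pad_b, pad_c, pad_d, pad_e below 0.003 m), for 0.1 s.
At the end, for the whole second after the job is handed in: The tag of the softest of the three mounts is within 0.15 rad of flat, the other two over 0.45 rad up, all pads up (within 3 mm), every mount upright, at rest and within 8 mm of its start, and the box, screwdriver and roll within 25 mm of theirs (all of step 4 and distance of each of mount_a, mount_b, mount_c, mount_d, mount_e from where it was at the start of the episode below 0.008 m and angle between each of mount_a, mount_b, mount_c, mount_d, mount_e's own z axis and vertical below 0.1 rad and linear speed of each of mount_a, mount_b, mount_c, mount_d, mount_e below 0.02 m/s and distance of each of enclosure, driver, roll from where it was at the start of the episode below 0.025 m); the robot touches nothing.
It fails at once if the tag of a mount that is not the softest is pushed down (under 0.3 rad) ((value of joint tag_left below 0.3 rad and not (horizontal distance between mount_b and nest_left below 0.02 m or (horizontal distance between mount_d and nest_left below 0.02 m and horizontal distance between mount_b and nest_mid above 0.14 m) or (horizontal distance between mount_a and nest_left below 0.02 m and horizontal distance between each of mount_b, mount_d and nest_mid above 0.14 m))) or (value of joint tag_mid below 0.3 rad and not (horizontal distance between mount_b and nest_mid below 0.02 m or (horizontal distance between mount_d and nest_mid below 0.02 m and horizontal distance between mount_b and nest_mid above 0.14 m) or (horizontal distance between mount_a and nest_mid below 0.02 m and horizontal distance between each of mount_b, mount_d and nest_mid above 0.14 m))) or (value of joint tag_right below 0.3 rad and not (horizontal distance between mount_b and nest_right below 0.02 m or (horizontal distance between mount_d and nest_right below 0.02 m and horizontal distance between mount_b and nest_mid above 0.14 m) or (horizontal distance between mount_a and nest_right below 0.02 m and horizontal distance between each of mount_b, mount_d and nest_mid above 0.14 m)))).
It fails at once if a mount is lifted or shifted out of its nest (12 mm) or tipped (distance of any of mount_a, mount_b, mount_c, mount_d, mount_e from where it was at the start of the episode above 0.012 m or angle between any of mount_a, mount_b, mount_c, mount_d, mount_e's own z axis and vertical above 0.35 rad).
It fails at once if the box, screwdriver or roll is knocked (25 mm) or lifted (distance of any of enclosure, driver, roll from where it was at the start of the episode above 0.025 m).
It also fails if it takes over 42 s, if anything falls off the work surface, if the arm or the gripper's body presses on something with over 40 N, if the wrist force passes 120 N, or if a joint passes its speed limit or range.

## Robot

A 6-joint arm with a two-finger parallel gripper is mounted at the origin on the work surface. World frame = base frame: x ahead of the robot, y to its left, z up, the work surface at z = 0. Lengths are in m, angles in rad, forces in N, time in s.
With the tool pointing down it reaches from about 0.35 to 0.775 m from the base axis. Payload 7.3 kg.
Tool frame: the origin (TCP) lies at the very end of the fingers, on their centre line; the grasp point (between the pads) lies 19 mm behind it; z points along the fingers, y is the line along which they close (so a half turn about z gives the same grasp; the last joint's range is limited). The gripper opens to 92 mm and grips with 3 to 60 N. Pads are 19 mm wide; open, the fingers measure 130 mm over their backs; the gripper's body (75 mm by 190 mm) begins 47 mm behind the grasp point.
Start: joints at [-1.432, 0.342, 1.524, -0, 1.275, -0.146], TCP at [0.148, -0.504, 0.227] pointing down, gripper open.
Joint ranges: [-2.53, 2.53], [-0.77, 2.02], [0.04, 2.7], [-1, 4.14], [0.28, 2.66], [-3.11, 3.11]. Speed limits (rad/s): [2.57, 2.57, 3.14, 3.14, 3.14, 3.14].

## Interface

Orientations are given as [roll, pitch, yaw] about the fixed x, y, z axes, in that order (R = Rz(yaw) Ry(pitch) Rx(roll)).
In Python, from cell import robot gives the robot as it stands. The module is installed in compiled form; this text tells all that it offers.
- The arm moves only by the tool arm_command, never from a script. Its argument "moves" is a list of rows, each a list of 3 entries, a list of its own where there are three numbers: the shift along the tool's x, y, z in m, then the turn, a rotation vector about the tool's x, y, z in rad, then the finger opening in m, from 0 to 0.0918. In form: [[[dx, dy, dz], [ax, ay, az], claw], ...]. A call has exactly 5 rows; each row is the pose to reach, as a shift and turn from the pose commanded when the call began, along the tool's axes at that moment; what a row does not reach only later rows make up. A row lasts 1/10 s, in which the tool goes at most 50 mm and 8.59 degrees, less where a joint would pass 70% of its speed; a pose out of reach is approached as far as the arm can. A call with a gripper value outside its range is refused whole. The fingers move at their own pace and stop on an object; "squeeze" is the grip in N (left out, the last holds). Time passes only in rows, so rows that repeat a pose let the fingers close, or fill a call up. It gives the time, the measured TCP pose, the force, the opening and the grip force at its end, in the units of the state.
- robot.observe(): the state, without advancing time (a new reading comes with each control period).
- robot.read_camera(name): name is "side" or "top" or "wrist"; returns the picture (420x560x3 uint8, red, green, blue); there is no depth.
- robot.camera_model(name): a dict with "fx", "fy", "cx", "cy" (pixels), "R" (3x3) and "t" (3): a world point X has camera coordinates R X + t. Camera axes: x right, y down, z forward; pixel columns grow to the right and rows downward; lengths in m; the calibration is good to about 2 mm. A picture is of the moment at which its call begins: read the wrist's pose just before it. camera_model takes no time and is no camera call; for the wrist camera it gives the pose at the moment of the call.
- robot.hand_in(): hands the job in; it is judged then, once.
The state is a dict: "time": time; "qpos": joint angles; "qvel": joint speeds; "joint_efforts": joint torques, N m; "tool_pos": TCP position; "tool_rot": TCP orientation; "contact_force": force on the tool from outside, world axes, zero at the start; "torque": the same for the moment, N m; "opening": finger opening in m; "grip_force": force on a finger pad.
Only numpy, scipy, OpenCV 4.12 (cv2) and the standard library are available. Lean on these libraries where they do the work, as an engineer would, in place of code of your own. Each camera call takes 0.05 s, during which the arm holds its last target. There are 200 camera calls.

## Working session

There is one attempt and no reset: what is moved stays moved. The work goes in short steps, Python scripts to look and compute and a tool call to move; the robot and the scene stay as the last step left them, time stands still between calls to the robot, and variables do not carry over. Pictures are saved under pics/ and viewed, at most 10 in all, crops included, and the job is handed in when it is done.

Besides the shell and the picture viewer there is one more tool, called after ">>>" as name(argument=value, ...), one argument or row to a line, values as JSON. arm_command: Moves the arm, as the interface text tells. Its arguments: {"type":"object","properties":{"moves":{"type":"array"},"squeeze":{"type":"number"}},"required":["moves"]}

```bash
mkdir -p pics; python3 - <<'E'
from cell import robot
import cv2
s=robot.observe();print({k:s[k] for k in('time','tool_pos','tool_rot','contact_force','opening')})
for n in('top','side'):
    cv2.imwrite(f'pics/{n}0.png',robot.read_camera(n)[:,:,::-1]);m=robot.camera_model(n);print(n,m)
E
```

```text
{'time': 0.0, 'tool_pos': array([ 0.14746857, -0.50345132,  0.22606022]), 'tool_rot': array([-3.14010477e+00, -2.48325750e-04,  2.84799659e-01]), 'contact_force': array([-0.43631486,  0.25840498,  0.21095191]), 'opening': 0.09168881091478294}
top {'fx': 486.11733407667884, 'fy': 486.11733407667884, 'cx': 280.8889145494822, 'cy': 207.48902750948758, 'R': array([[ 0.01558248, -0.99985002,  0.00755838],
       [-0.99686553, -0.01612149, -0.07745464],
       [ 0.07756488, -0.00632776, -0.99696723]]), 't': array([-0.01992469,  0.46917584,  1.50529584])}
side {'fx': 499.5024295843506, 'fy': 499.5024295843506, 'cx': 278.0878193970882, 'cy': 209.5771171944397, 'R': array([[-0.93576481, -0.35199538,  0.02105896],
       [-0.2385963 ,  0.58806221, -0.77282252],
       [ 0.25964598, -0.7282047 , -0.63427272]]), 't': array([0.42837563, 0.16449804, 1.35494104])}
```

View pics/top0.png

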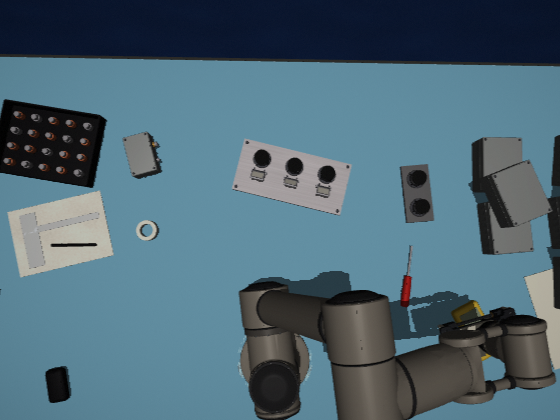

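View pics/side0.png

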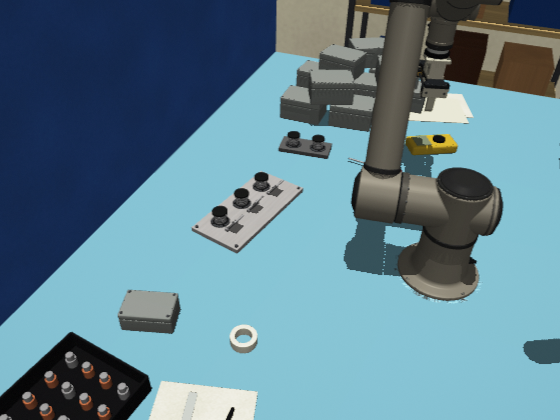

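The top view shows the plate with pads at about (262,158), (294,166) and (327,174), and tags about 16 px below each. The spares are at (417,178) and (421,207). In the side view the pads are at (220,213), (241,195) and (261,179), left to right for the robot. Next I'll triangulate them.

```bash
cat > h.py <<'E'
import numpy as np, cv2
from cell import robot
def ray(m,uv):
    d=np.array([(uv[0]-m['cx'])/m['fx'],(uv[1]-m['cy'])/m['fy'],1.]);R=np.array(m['R'])
    return -R.T@m['t'], R.T@d/np.linalg.norm(d)
def onplane(m,uv,z):
    c,d=ray(m,uv); return c+d*(z-c[2])/d[2]
def tri(ms,uvs):
    A=np.zeros((3,3));b=np.zeros(3);L=[ray(m,u) for m,u in zip(ms,uvs)]
    for c,d in L: P=np.eye(3)-np.outer(d,d);A+=P;b+=P@c
    X=np.linalg.solve(A,b); return X,max(np.linalg.norm(np.cross(X-c,d)) for c,d in L)
def blobs(im,box,thr,amin,amax):
    x0,y0,x1,y1=box;g=cv2.cvtColor(im,cv2.COLOR_BGR2GRAY)[y0:y1,x0:x1]
    n,l,s,c=cv2.connectedComponentsWithStats((g<thr).astype(np.uint8))
    return [(c[i]+[x0,y0],s[i]) for i in range(1,n) if amin<s[i][4]<amax]
E
python3 - <<'E'
from h import *
t=cv2.imread('pics/top0.png');s=cv2.imread('pics/side0.png')
mt,ms=robot.camera_model('top'),robot.camera_model('side')
for b in blobs(t,(235,140,350,212),50,60,600):print('top',b[0],b[1],onplane(mt,b[0],.052))
for b in blobs(s,(195,165,300,245),50,30,600):print('side',b[0],b[1],onplane(ms,b[0],.050))
g=cv2.cvtColor(t,cv2.COLOR_BGR2HSV)
pl=((g[...,1]<60)&(g[...,2]>110)).astype(np.uint8);pl[:130]=0;pl[220:]=0;pl[:,:225]=0;pl[:,360:]=0
c=max(cv2.findContours(pl,0,2)[0],key=cv2.contourArea);r=cv2.minAreaRect(c);bp=cv2.boxPoints(r)
w=np.array([onplane(mt,p,.014) for p in bp]);print(bp,w,w.mean(0),np.linalg.norm(w-np.roll(w,1,0),axis=1))
cv2.imwrite('pics/crop.png',np.hstack([cv2.resize(t[130:220,225:360],None,fx=3,fy=3,interpolation=2),cv2.resize(s[165:255,190:310],None,fx=3,fy=3,interpolation=2)]))
E
```

```text
top [261.8708134 157.784689 ] [ 19  10  17  16 209] [0.61979922 0.04886505 0.052     ]
top [294.23557692 165.75      ] [ 52  18  16  16 208] [ 0.59664546 -0.0514272   0.052     ]
top [326.87064677 173.56716418] [ 85  26  15  16 201] [ 0.5740021  -0.15239457  0.052     ]
side [261.05 176.81] [ 60   8  13   9 100] [ 0.57597771 -0.15740416  0.05      ]
side [262.60606061 187.3030303 ] [59 19 15  7 33] [ 0.55060083 -0.1077534   0.05      ]
side [240.9        193.22727273] [ 39  24  14  10 110] [ 0.60044339 -0.05495775  0.05      ]
side [243.02564103 204.12820513] [39 35 16  8 39] [ 0.573161   -0.00889628  0.05      ]
side [219.30232558 211.2248062 ] [ 17  41  15  11 129] [0.62363606 0.04714825 0.05      ]
side [221.6744186  221.97674419] [17 52 17  9 43] [0.59659096 0.08773649 0.05      ]
[[231.15779 188.45312]
 [243.5497  137.64627]
 [351.95453 164.08646]
 [339.56262 214.89331]] [[ 0.5273709   0.14507941  0.014     ]
 [ 0.69035028  0.10956604  0.014     ]
 [ 0.61132375 -0.23549715  0.014     ]
 [ 0.44941417 -0.197206    0.014     ]] [ 0.56961477 -0.04451442  0.014     ] [0.35105064 0.16680371 0.35399689 0.16637585]
```

View pics/crop.png

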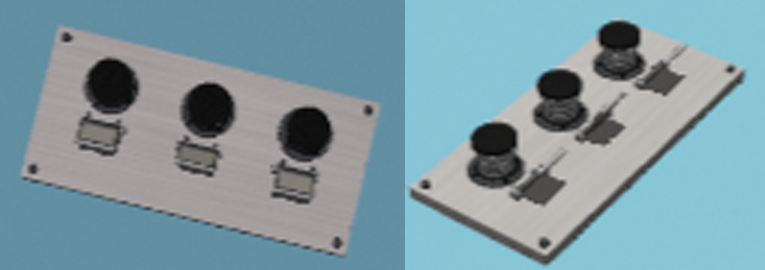

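```bash
python3 - <<'E'
from h import *
mt,ms=robot.camera_model('top'),robot.camera_model('side')
for a,b in zip([(261.9,157.8),(294.2,165.8),(326.9,173.6)],[(219.3,211.2),(240.9,193.2),(261.05,176.8)]):print(tri([mt,ms],[a,b]))
E
```

```text
(array([0.62101716, 0.04922621, 0.05221029]), np.float64(0.0013585873878817153))
(array([ 0.59730932, -0.05090963,  0.0536721 ]), np.float64(0.0011414481732806374))
(array([ 0.57372723, -0.15223916,  0.05405381]), np.float64(0.000138529251899323))
```

>>> arm_command(
  moves=[
    [[0.042,-0.027,0],[0,0,0],0],
    [[0.084,-0.055,0],[0,0,0],0],
    [[0.126,-0.082,0],[0,0,0],0],
    [[0.168,-0.11,0],[0,0,0],0],
    [[0.209,-0.137,0],[0,0,0],0],
  ],
  squeeze=20,
)

```text
time: 0.6
tool_pos: [0.3104, -0.3119, 0.2265]
tool_rot: [-3.141, 0.0, 0.284]
contact_force: [1.4, -1.2, -0.4]
opening: 0.0566
grip_force: 0.0
```

>>> arm_command(
  moves=[
    [[0.042,-0.027,0],[0,0,0],0],
    [[0.084,-0.055,0],[0,0,0],0],
    [[0.126,-0.082,0],[0,0,0],0],
    [[0.168,-0.11,0],[0,0,0],0],
    [[0.209,-0.137,0],[0,0,0],0],
  ],
)

```text
time: 1.1
tool_pos: [0.4726, -0.1215, 0.2266]
tool_rot: [3.142, 0.0, 0.285]
contact_force: [0.6, -0.8, 0.1]
opening: 0.0164
grip_force: 0.0
```

>>> arm_command(
  moves=[
    [[0.035,-0.023,0],[0,0,0.13],0],
    [[0.07,-0.046,0],[0,0,0.26],0],
    [[0.105,-0.069,0],[0,0,0.39],0],
    [[0.14,-0.092,0],[0,0,0.51],0],
    [[0.14,-0.092,0],[0,0,0.51],0],
  ],
)

```text
time: 1.6
tool_pos: [0.5822, 0.0081, 0.2256]
tool_rot: [-3.14, 0.0, -0.225]
contact_force: [0.5, -0.4, -0.2]
opening: 0.0003
grip_force: 0.0
```

```bash
python3 - <<'E'
from h import *
m=robot.camera_model('wrist');im=robot.read_camera('wrist')[:,:,::-1].copy();cv2.imwrite('pics/w1.png',im)
print(m['fx'],-np.array(m['R']).T@m['t'],robot.observe()['tool_pos'],robot.observe()['contact_force'])
for b in blobs(im,(0,0,560,420),45,1000,60000):print(b,onplane(m,b[0],.054))
E
```

```text
338.6298548020205 [ 0.65175777 -0.00879233  0.3831596 ] [0.58081349 0.00615936 0.22557957] [-0.8655516  -0.62506228 -0.45671791]
(array([441.45475113, 161.04600302]), array([ 417,  137,   47,   46, 1326], dtype=int32)) [ 0.57813791 -0.15628576  0.054     ]
(array([331.69009585, 164.764377  ]), array([ 309,  142,   46,   42, 1252], dtype=int32)) [ 0.59819818 -0.05215302  0.054     ]
(array([206.57517697, 298.82840963]), array([  139,   250,   129,    93, 10595], dtype=int32)) [0.48541572 0.10614012 0.054     ]
(array([387.84468171, 295.11670696]), array([  284,   250,   276,    89, 14892], dtype=int32)) [ 0.44634779 -0.08595645  0.054     ]
(array([316.88504386, 375.17176802]), array([    0,   348,   560,    72, 27019], dtype=int32)) [0.3619892  0.00842458 0.054     ]
```

View pics/w1.png

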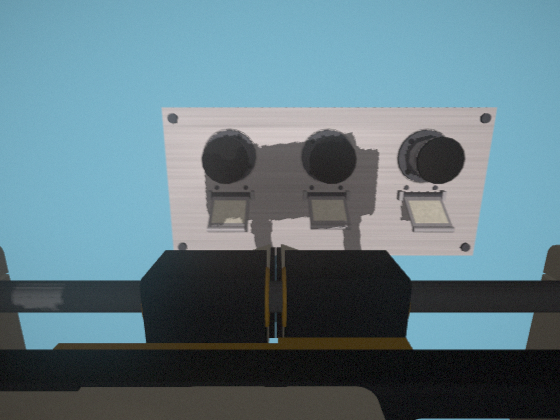

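The wrist view shows the pads at (229,157), (330,157) and (440,160), with the tags standing below each. This matches the triangulation, so I'll go above the left pad.

>>> arm_command(
  moves=[
    [[0.015,-0.025,0.03],[0,0,0],0],
    [[0.029,-0.052,0.07],[0,0,0],0],
    [[0.029,-0.052,0.11],[0,0,0],0],
    [[0.029,-0.052,0.15],[0,0,0],0],
    [[0.029,-0.052,0.15],[0,0,0],0],
  ],
)

```text
time: 2.15
tool_pos: [0.6155, 0.0477, 0.0709]
tool_rot: [3.139, 0.012, -0.225]
contact_force: [-0.1, -0.2, 0.2]
opening: 0.0009
grip_force: 0.0
```

```bash
python3 - <<'E'
from h import *
m=robot.camera_model('wrist');im=robot.read_camera('wrist')[:,:,::-1].copy();cv2.imwrite('pics/w2.png',im)
s=robot.observe();print(s['tool_pos'],s['contact_force'])
for b in blobs(im,(0,0,560,420),45,1000,60000):print(b,onplane(m,b[0],.054))
E
```

```text
[0.61787545 0.04756119 0.07453193] [ 0.1933204  -0.92257464  0.54331243]
(array([284.7516865 , 284.96759645]), array([  141,   195,   419,   148, 26386], dtype=int32)) [0.59521766 0.04606948 0.054     ]
(array([457.49752664, 234.11586758]), array([ 415,  194,   86,   81, 5256], dtype=int32)) [ 0.60411414 -0.05212685  0.054     ]
(array([317.45391447, 375.33121875]), array([    0,   349,   560,    71, 26798], dtype=int32)) [0.53018017 0.03969711 0.054     ]
```

View pics/w2.png

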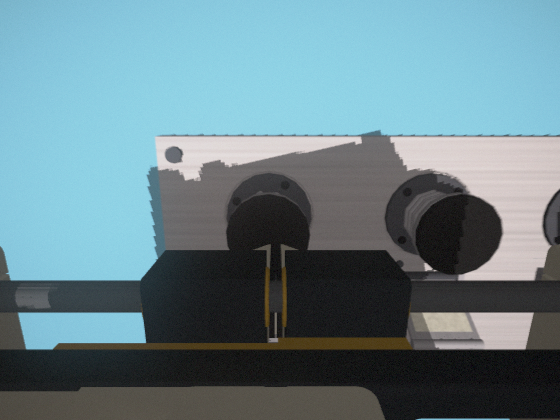

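The left pad is centred near (268,232), and the fingertips at (276,250) are over it to within 4 mm. I'll press in stages and read the force at each.

>>> arm_command(
  moves=[
    [[0.003,-0.003,0.01],[0,0,0],0],
    [[0.003,-0.003,0.018],[0,0,0],0],
    [[0.003,-0.003,0.0245],[0,0,0],0],
    [[0.003,-0.003,0.0245],[0,0,0],0],
    [[0.003,-0.003,0.0245],[0,0,0],0],
  ],
)

```text
time: 2.7
tool_pos: [0.6245, 0.0504, 0.0533]
tool_rot: [-3.141, -0.002, -0.225]
contact_force: [0.8, 0.1, 4.6]
opening: 0.0006
grip_force: 1.7
```

>>> arm_command(
  moves=[
    [[0,0,0.002],[0,0,0],0],
    [[0,0,0.004],[0,0,0],0],
    [[0,0,0.004],[0,0,0],0],
    [[0,0,0.004],[0,0,0],0],
    [[0,0,0.004],[0,0,0],0],
  ],
)

```text
time: 3.2
tool_pos: [0.6246, 0.0505, 0.0495]
tool_rot: [-3.141, -0.003, -0.225]
contact_force: [-0.5, -0.3, 7.7]
opening: 0.0007
grip_force: 3.8
```

>>> arm_command(
  moves=[
    [[0,0,0.002],[0,0,0],0],
    [[0,0,0.004],[0,0,0],0],
    [[0,0,0.004],[0,0,0],0],
    [[0,0,0.004],[0,0,0],0],
    [[0,0,0.004],[0,0,0],0],
  ],
)

```text
time: 3.7
tool_pos: [0.6246, 0.0505, 0.0461]
tool_rot: [-3.141, -0.003, -0.225]
contact_force: [-1.6, -1.1, 10.6]
opening: 0.0004
grip_force: 5.6
```

>>> arm_command(
  moves=[
    [[0,0,0.001],[0,0,0],0],
    [[0,0,0.002],[0,0,0],0],
    [[0,0,0.002],[0,0,0],0],
    [[0,0,0.002],[0,0,0],0],
    [[0,0,0.002],[0,0,0],0],
  ],
)

```text
time: 4.2
tool_pos: [0.6247, 0.0504, 0.0443]
tool_rot: [-3.141, -0.003, -0.225]
contact_force: [-2.0, -0.2, 13.3]
opening: 0.0005
grip_force: 6.5
```

Left is about 13 N at full stroke. Now the middle.

>>> arm_command(
  moves=[
    [[0,0,-0.015],[0,0,0],0],
    [[0,0,-0.035],[0,0,0],0],
    [[-0.001,0.035,-0.04],[0,0,0],0],
    [[-0.002,0.07,-0.04],[0,0,0],0],
    [[-0.002,0.105,-0.04],[0,0,0],0],
  ],
)

```text
time: 4.7
tool_pos: [0.5974, -0.0518, 0.0821]
tool_rot: [3.142, 0.001, -0.224]
contact_force: [0.3, 0.6, -0.6]
opening: 0.0003
grip_force: 0.0
```

>>> arm_command(
  moves=[
    [[0,0,0],[0,0,0],0],
    [[0,0,0.015],[0,0,0],0],
    [[0,0,0.03],[0,0,0],0],
    [[0,0,0.034],[0,0,0],0],
    [[0,0,0.034],[0,0,0],0],
  ],
)

```text
time: 5.2
tool_pos: [0.5976, -0.0507, 0.0477]
tool_rot: [3.141, 0.002, -0.225]
contact_force: [-1.9, 0.4, 3.1]
opening: 0.0005
grip_force: 1.3
```

>>> arm_command(
  moves=[
    [[0,0,0.002],[0,0,0],0],
    [[0,0,0.004],[0,0,0],0],
    [[0,0,0.004],[0,0,0],0],
    [[0,0,0.004],[0,0,0],0],
    [[0,0,0.004],[0,0,0],0],
  ],
)

```text
time: 5.7
tool_pos: [0.5984, -0.051, 0.0445]
tool_rot: [-3.141, -0.0, -0.225]
contact_force: [-1.6, 2.9, 4.5]
opening: 0.0007
grip_force: 1.8
```

Middle is about 4.7 N. Now the right.

>>> arm_command(
  moves=[
    [[0,0,-0.015],[0,0,0],0],
    [[0,0,-0.034],[0,0,0],0],
    [[0,0.035,-0.038],[0,0,0],0],
    [[0,0.07,-0.038],[0,0,0],0],
    [[0,0.105,-0.038],[0,0,0],0],
  ],
)

```text
time: 6.2
tool_pos: [0.5751, -0.155, 0.0825]
tool_rot: [3.141, -0.002, -0.224]
contact_force: [0.2, -0.0, 0.3]
opening: 0.0002
grip_force: 0.0
```

>>> arm_command(
  moves=[
    [[0,0,0],[0,0,0],0],
    [[0,0,0.015],[0,0,0],0],
    [[0,0,0.03],[0,0,0],0],
    [[0,0,0.034],[0,0,0],0],
    [[0,0,0.034],[0,0,0],0],
  ],
)

```text
time: 6.7
tool_pos: [0.5753, -0.1538, 0.0485]
tool_rot: [3.141, -0.001, -0.225]
contact_force: [-2.4, -1.5, 5.4]
opening: 0.0005
grip_force: 2.8
```

>>> arm_command(
  moves=[
    [[0,0,0.002],[0,0,0],0],
    [[0,0,0.004],[0,0,0],0],
    [[0,0,0.005],[0,0,0],0],
    [[0,0,0.005],[0,0,0],0],
    [[0,0,0.005],[0,0,0],0],
  ],
)

```text
time: 7.2
tool_pos: [0.5753, -0.1538, 0.0448]
tool_rot: [3.141, -0.002, -0.225]
contact_force: [-4.0, -2.4, 8.6]
opening: 0.0003
grip_force: 4.2
```

Right is about 9 N, so the middle mount is the softest. I'll raise and go over the middle tag.

>>> arm_command(
  moves=[
    [[0,0,-0.02],[0,0,0],0],
    [[0,0,-0.045],[0,0,0],0],
    [[-0.02,-0.04,-0.05],[0,0,0],0],
    [[-0.045,-0.08,-0.05],[0,0,0],0],
    [[-0.068,-0.105,-0.05],[0,0,0],0],
  ],
)

```text
time: 7.7
tool_pos: [0.5315, -0.0335, 0.0938]
tool_rot: [-3.141, -0.001, -0.224]
contact_force: [0.0, 0.3, -0.1]
opening: 0.0002
grip_force: 0.0
```

>>> arm_command(
  moves=[
    [[0,0,0],[0,0,0],0],
    [[0,0,0.01],[0,0,0],0],
    [[0,0,0.02],[0,0,0],0],
    [[0,0,0.03],[0,0,0],0],
    [[0,0,0.04],[0,0,0],0],
  ],
)

```text
time: 8.2
tool_pos: [0.5264, -0.0355, 0.0532]
tool_rot: [3.141, 0.014, -0.226]
contact_force: [-44.5, 8.5, 58.2]
opening: 0.0003
grip_force: 28.3
```

>>> arm_command(
  moves=[
    [[0,0,0.007],[0,0,0],0],
    [[0,0,0.014],[0,0,0],0],
    [[0,0,0.021],[0,0,0],0],
    [[0,0,0.028],[0,0,0],0],
    [[0,0,0.028],[0,0,0],0],
  ],
)

```text
time: 8.7
tool_pos: [0.5318, -0.0364, 0.0238]
tool_rot: [3.141, 0.001, -0.226]
contact_force: [-0.4, 0.1, -0.2]
opening: 0.0003
grip_force: 0.0
```

>>> arm_command(
  moves=[
    [[0,0,0.001],[0,0,0],0],
    [[0,0,0.002],[0,0,0],0],
    [[0,0,0.003],[0,0,0],0],
    [[0,0,0.003],[0,0,0],0],
    [[0,0,0.003],[0,0,0],0],
  ],
)

```text
time: 9.2
tool_pos: [0.5321, -0.0361, 0.0223]
tool_rot: [3.142, -0.0, -0.225]
contact_force: [0.0, 0.5, -0.5]
opening: 0.0005
grip_force: 0.1
```

>>> arm_command(
  moves=[
    [[0,0,-0.02],[0,0,0],0],
    [[0,0,-0.06],[0,0,0],0],
    [[-0.02,0,-0.1],[0,0,0],0],
    [[-0.05,0,-0.14],[0,0,0],0],
    [[-0.06,0,-0.16],[0,0,0],0],
  ],
)

```text
time: 9.7
tool_pos: [0.4724, -0.0222, 0.1852]
tool_rot: [-3.142, -0.003, -0.225]
contact_force: [-0.8, -0.0, -0.0]
opening: 0.0007
grip_force: 0.0
```

```bash
python3 - <<'E'
from h import *
im=robot.read_camera('wrist')[:,:,::-1];s=robot.read_camera('side')[:,:,::-1]
cv2.imwrite('pics/w3.png',np.hstack([im[40:270,130:530],cv2.resize(s[165:255,190:320],None,fx=2.5,fy=2.5,interpolation=2)[:230] if 0 else np.pad(cv2.resize(s[165:255,190:320],None,fx=2.5,fy=2.5,interpolation=2),((0,5),(0,0),(0,0)))]))
E
```

```text
(no output)
```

View pics/w3.png

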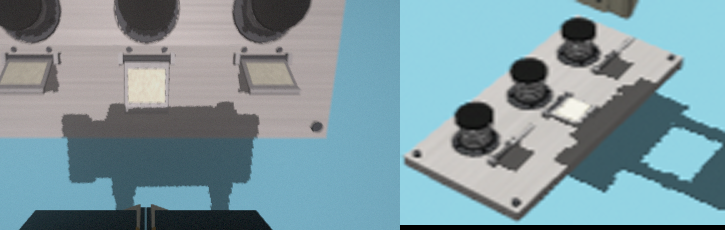

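The wrist and side views show the middle tag lying flat at (147,85) in the crop. The other two tags are still standing, all pads are up and the mounts are in their nests. The fingertips went down over the tag to 22 mm with no resistance, so its angle is at most about 0.08 rad.

```bash
python3 -c "
from cell import robot
print(robot.hand_in())"
```

```text
the job is handed in; nothing more can be done
None
```

I pressed all three pads left to right (about 13, 4.7 and 9 N at full stroke), laid the tag of the softest mount (middle) flat with the other two left standing, and handed the job in at about 10 s; the wrist force spiked to about 70 N as the fingers met that tag (limit 120 N), and no verdict came back.

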